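Change over the vacuum stage from finished carriers to waffle packs

ROBOT

A 7-joint arm with a two-finger parallel gripper is mounted at the origin on the work surface; the furniture and walls round the work are solid. World frame = base frame: x ahead of the robot, y to its left, z up, the work surface at z = 0. Lengths are in m, angles in rad, forces in N, time in s.
With the tool pointing down it reaches from about 0.425 to 0.975 m from the base axis. Payload 16.7 kg.
Tool frame: the origin (TCP) lies on the front face of the gripper's body, between the roots of the fingers; the fingertips stand 73 mm ahead of it and the grasp point (between the pads) lies robot.grip_depth ahead of it (robot.grip_depth is the distance from the TCP to the grasp point, in m); z points along the fingers, y is the line along which they close (so a half turn about z gives the same grasp; the last joint's range is limited). The gripper opens to 85 mm and grips with 20 to 120 N. Pads are 22 mm wide; open, the fingers measure 114 mm over their backs; the gripper's body (76 mm by 85 mm) begins 54 mm behind the grasp point. The pads swing forward as they close: fully open they stand 13 mm farther back than shut.
Start: joints at [-1.454, 0.426, 0.074, 1.606, -0.034, 1.111, -0.067], TCP at [0.178, 0.651, 0.304] pointing down, gripper open.
Joint ranges: [-2.85, 2.85], [-0.5, 2.14], [-1.23, 1.37], [0.21, 2.46], [-1.02, 4.16], [0.16, 2.05], [-2.73, 2.73]. Speed limits (rad/s): [1.89, 1.89, 2.39, 2.39, 3.01, 3.01, 3.01].

INTERFACE

Orientations are given as a unit quaternion [w, x, y, z].
In Python, from rig import robot gives the robot as it stands.
- The arm moves only by the tool drive_tool, never from a script. Its argument "steps" is a list of rows, each a list of 5 numbers: the shift along the world's x, y, z in m, then the turn about the world's z in degrees, then the opening, from 0 (shut) to 1 (fully open). A call has 1 to 12 rows; each row shifts and turns the commanded pose from where the row before left it; what a row does not reach is not made up. A row lasts 1/8 s, in which the tool goes at most 62.5 mm and 10.7 degrees, less where a joint would pass 70% of its speed; a pose out of reach is approached as far as the arm can. A call with a gripper value outside its range is refused whole. The fingers move at their own pace and stop on an object; "force" is the grip in N (left out, the last holds). Time passes only in rows, so rows that do not move let the fingers close. It gives the time, the measured TCP pose, the force, the opening and the grip force at its end, in the units of the state.
- robot.read_state(): the state, without advancing time (a new reading comes with each control period).
- robot.read_camera(name): name is "side" or "top" or "wrist"; returns a dict with "color" (480x640x3 uint8, red, green, blue), "fx", "fy", "cx", "cy" (pixels), "rvec" (rotation vector, rad) and "tvec" (3), from world to camera coordinates, as OpenCV has them. Camera axes: x right, y down, z forward; pixel columns grow to the right and rows downward; lengths in m; the calibration is good to about 2 mm. A picture is of the moment at which its call begins. There is no depth.
- robot.job_done(): hands the job in; it is judged then, once.
The state is a dict: "clock": time; "joint_pos": joint angles; "qvel": joint speeds; "joint_torque": joint torques, N m; "tool_pos": TCP position; "ee_rot": TCP orientation; "ft_force": force on the tool from outside, world axes, zero at the start; "wrist_torque": the same for the moment, N m; "opening": opening from 0.0 (shut) to 1.0 (fully open); "grasp_force": force on a finger pad.
Only numpy, scipy, OpenCV 4.12 (cv2) and the standard library are available. Lean on these libraries where they do the work, as an engineer would, in place of code of your own. Each camera call takes 0.05 s, during which the arm holds its last target. There are 200 camera calls.

TASK

Change over the vacuum stage: first vent it by pulling the knob on its valve block out until it clicks and stays out. Then lift the finished strip carriers (one or two) off its plate and lay them flat on the dark mat, not on each other, and lay all the waffle packs (three or four) flat on the plate in one straight row along its middle, square to it, the first flush against the end stop and each next one flush against its neighbour. Last, push the knob fully home to hold the packs; leave everything else where it is.

Things in the scene. Friction and masses are not known exactly. Their poses are not given: they have to be found in the camera images.
- pack1: square flat waffle pack, black tray under a flat clear lid that looks grey from above, 50 x 50 x 14 mm, about 40 g, closed. Origin at the centre of its underside, z up, x and y square to its sides. Three or four such packs are there; all are alike; an absent one reads None
- pack2: square flat waffle pack, black tray under a flat clear lid that looks grey from above, 50 x 50 x 14 mm, about 40 g, closed. Origin at the centre of its underside, z up, x and y square to its sides. Three or four such packs are there; all are alike; an absent one reads None
- pack3: square flat waffle pack, black tray under a flat clear lid that looks grey from above, 50 x 50 x 14 mm, about 40 g, closed. Origin at the centre of its underside, z up, x and y square to its sides. Three or four such packs are there; all are alike; an absent one reads None
- pack4: square flat waffle pack, black tray under a flat clear lid that looks grey from above, 50 x 50 x 14 mm, about 40 g, closed. Origin at the centre of its underside, z up, x and y square to its sides. Three or four such packs are there; all are alike; an absent one reads None
- carrier1: finished strip carrier: flat pale bar 30 mm wide, 90 mm long (its y), 6 mm high, with a row of gold squares on top and a black tab (16 mm long, 9 mm high) at the middle of one long side; x from -19 (tab) over -11 to +19 mm. About 40 g. Origin at the underside, z up. One or two lie across the stage's plate at the start (an absent one reads None)
- carrier2: finished strip carrier: flat pale bar 30 mm wide, 90 mm long (its y), 6 mm high, with a row of gold squares on top and a black tab (16 mm long, 9 mm high) at the middle of one long side; x from -19 (tab) over -11 to +19 mm. About 40 g. Origin at the underside, z up. One or two lie across the stage's plate at the start (an absent one reads None)
- mat: the outgoing mat: dark rubber sheet fixed to the table at the robot's right, 200 mm (its x) by 110 mm (its y), 3 mm thick. Origin under its middle, on the table
- stage: vacuum stage, fixed; place and turn vary. Bare aluminium plate 100 mm (x) by 246 mm (y), top 10 mm over the table; steel end stop across its -y end; beyond it a grey valve block 60 x 60 mm, 75 mm high with its gauge, centred at x +20, y -175 mm. Origin on the table under the plate's middle, z up, x away from the robot. Four packs fit in a row between the stop and the plate's end at y +123 mm
- stop_face (a point): where the middle line (x = 0) of the plate's top meets the end stop's inner face, 113 mm from the stage's origin along -y. Axes as the stage's: the row of packs grows along +y from here. The stop is 90 mm long in x, 10 mm thick, and stands 22 mm above the plate's top
- knob (a joint): how far the vacuum pull knob is out, m: 0 fully home, 0.020 fully out. A spring detent holds it at either end: let go before half way it snaps back, past half way it snaps on; about 4 N along its axis either way. It comes out along the stage's -x, towards the robot (plate vented), and is pushed home along +x (vacuum on)
- knob_head (a point): centre of the knob's black round head, 26 mm across, 16 mm long, axis level along the stage's x, 46 mm above the table; moves with the knob. When home, the head's back is 24 mm in front of the valve block's face, on a 12 mm stem; nothing is under or beside it
- eraser: bystander: cleaning block in a blue sleeve, 23 x 44 x 12 mm, origin centre of underside
- magazine: bystander: slotted strip magazine, 100 x 50 x 62 mm, origin centre of underside
- swab_jar: bystander: white jar with a cap, 60 mm across, 75 mm high, origin centre of underside
- paste_pot: bystander: low pot with a blue lid, 42 mm across, 34 mm high, origin centre of underside
Things that resemble listed ones, but are neither listed nor needed, are in the scene too. Leave any red look-alike of the pack4 alone.

How it is judged:
By the outcome, as a careful person would: the job done as asked, in the order asked, and still so for the second after the job is handed in, with the robot touching nothing.
Of pack1, pack2, pack3, pack4 only 3 to 4 are there at a start; the rules pass over those that are not, and their reading is None.
Of carrier1, carrier2 only 1 to 2 are there at a start; the rules pass over those that are not, and their reading is None.
At some moment in a run one of pack1, pack2, pack3, pack4 may be knocked a few centimetres aside while the robot is not near it.
Once in a run the grip may slacken for a moment while it holds something.
It also fails if it takes over 210 s, if anything falls off the work surface, if the arm or the gripper's body presses on something with over 40 N, if the wrist force passes 120 N, or if a joint passes its speed limit or range.

## Working session

There is one attempt and no reset: what is moved stays moved. The work goes in short steps, Python scripts to look and compute and a tool call to move; the robot and the scene stay as the last step left them, time stands still between calls to the robot, and variables do not carry over. Pictures are saved under pics/ and viewed, at most 14 in all, crops included, and the job is handed in when it is done.

Besides the shell and the picture viewer there is one more tool, called as name(argument=value, ...) on one line, values as JSON. drive_tool: Moves the arm, as the interface text tells. Its arguments: {"type":"object","properties":{"steps":{"type":"array","items":{"type":"array","items":{"type":"number"}}},"force":{"type":"number"}},"required":["steps"]}

```bash
ls; mkdir -p pics; cat > h.py <<'E'
import numpy as np, cv2
from rig import robot
def cam(n):
    c=robot.read_camera(n); c['K']=np.array([[c['fx'],0,c['cx']],[0,c['fy'],c['cy']],[0,0,1.]])
    c['R']=cv2.Rodrigues(np.array(c['rvec'],float))[0]; c['t']=np.array(c['tvec'],float); return c
def save(c,f,crop=None,s=1):
    im=c['color'][:,:,::-1]
    if crop: im=im[crop[1]:crop[3],crop[0]:crop[2]]
    cv2.imwrite('pics/'+f,cv2.resize(im,None,fx=s,fy=s,interpolation=cv2.INTER_CUBIC))
def px(c,u,v,z):
    d=c['R'].T@np.array([(u-c['cx'])/c['fx'],(v-c['cy'])/c['fy'],1]); o=-c['R'].T@c['t']
    return o+d*(z-o[2])/d[2]
def proj(c,p):
    q=c['R']@np.array(p,float)+c['t']; return c['fx']*q[0]/q[2]+c['cx'],c['fy']*q[1]/q[2]+c['cy']
def tri(l):
    A=[];b=[]
    M=np.zeros((3,3));y=np.zeros(3)
    for c,u,v in l:
        d=c['R'].T@np.array([(u-c['cx'])/c['fx'],(v-c['cy'])/c['fy'],1]);d/=np.linalg.norm(d);o=-c['R'].T@c['t']
        P=np.eye(3)-np.outer(d,d);M+=P;y+=P@o
    return np.linalg.solve(M,y)
E
python3 - <<'E'
from h import *
import pickle
for n in ['side','top','wrist']:
    c=cam(n); save(c,n+'0.png'); pickle.dump(c,open(n+'0.pkl','wb'))
    print(n,-c['R'].T@c['t'],c['fx'],c['R'].tolist())
s=robot.read_state();print(s,robot.grip_depth)
E
```

```text
pics
side [ 0.45690341 -1.07601378  0.95351588] 485.10968510287927 [[0.9972193770796595, 0.07162320363697161, 0.020582290388414026], [0.062176197434535646, -0.6473987634355232, -0.7596110594078639], [-0.04108082824673509, 0.7587785960363752, -0.6500518500455404]]
top [ 0.32091213 -0.02959226  1.23628636] 534.8360286708853 [[0.0042210470717340964, -0.9999900852436822, 0.0014185118791649257], [-0.9975732022100493, -0.004309421368350219, -0.06949197881668079], [0.06949740278604813, -0.0011217405239783845, -0.997581501785288]]
wrist [0.10954456 0.66902381 0.37229887] 419.1135723342618 [[0.26420187715224563, 0.9644670938655724, -0.0007700387832242639], [0.9259586160296989, -0.25342951646897727, 0.27995378472645344], [0.26981106261529564, -0.07467733948660811, -0.9600131694188403]]
{'clock': 0.15, 'joint_pos': array([-1.45349841,  0.42657465,  0.07388432,  1.60646485, -0.03408621,
        1.11079174, -0.06711957]), 'qvel': array([-5.63014948e-04, -2.53391076e-03,  8.64572007e-05, -2.08790830e-03,
       -1.70156823e-03,  1.38660189e-03, -2.37172776e-03]), 'joint_torque': array([ 3.49547452e-03, -9.50325966e+01,  3.76318797e+00, -4.63764203e+01,
        1.95186184e-02,  7.99093890e-03,  1.56145607e-04]), 'tool_pos': array([0.17793187, 0.65087133, 0.30337927]), 'ee_rot': array([-2.24599027e-05,  1.33038935e-01,  9.91110691e-01, -4.88898024e-04]), 'ft_force': array([ 0.21936884, -0.74171514,  0.15804749]), 'wrist_torque': array([-0.01156524, -0.0266121 ,  0.04790616]), 'grasp_force': 0.0, 'opening': 0.9988636650040501} 0.0539
```

View pics/top0.png

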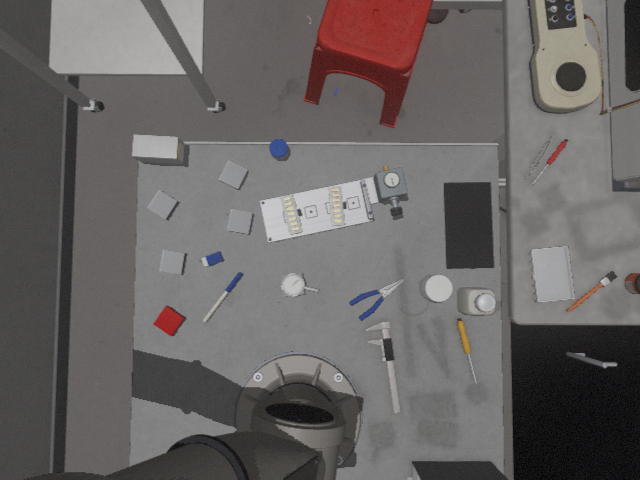

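View pics/side0.png

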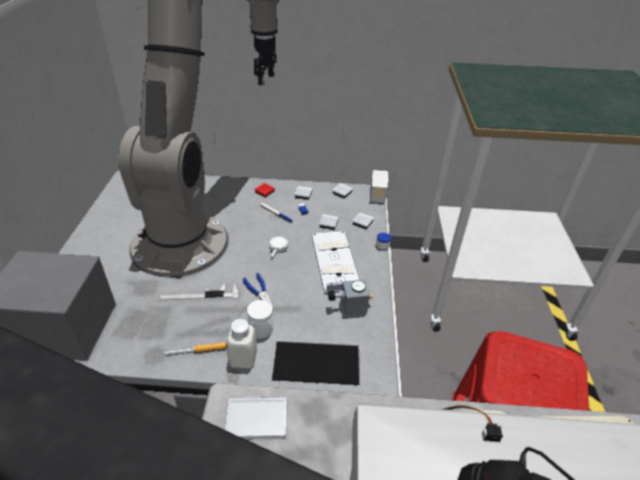

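The top view shows four grey squares at (233,174), (163,205), (240,221) and (172,262). The red look-alike is at (169,320). The carriers are at (291,213) and (336,206), the knob at (397,211) and the mat at (468,225). Next is an enlarged crop to confirm these.

```bash
python3 - <<'E'
from h import *
import pickle
c=pickle.load(open('top0.pkl','rb')); save(c,'crop1.png',(140,140,420,340),2.85)
for n,(u,v,z) in dict(p1=(233,174,.014),p2=(163,205,.014),p3=(240,221,.014),p4=(172,262,.014),c1=(291,213,.016),c2=(336,206,.016),knob=(397,212,.046),mat=(468,225,.003)).items(): print(n,px(c,u,v,z).round(3))
s=pickle.load(open('side0.pkl','rb'))
for a in [(342,190),(363,220),(329,221),(303,192)]:print(px(s,*a,.014).round(3))
E
```

```text
p1 [0.55  0.152 0.014]
p2 [0.478 0.312 0.014]
p3 [0.441 0.135 0.014]
p4 [0.347 0.289 0.014]
c1 [0.46  0.018 0.016]
c2 [ 0.477 -0.086  0.016]
knob [ 0.46  -0.221  0.046]
mat [ 0.435 -0.392  0.003]
[0.482 0.307 0.014]
[0.553 0.146 0.014]
[0.446 0.131 0.014]
[0.351 0.282 0.014]
```

View pics/crop1.png

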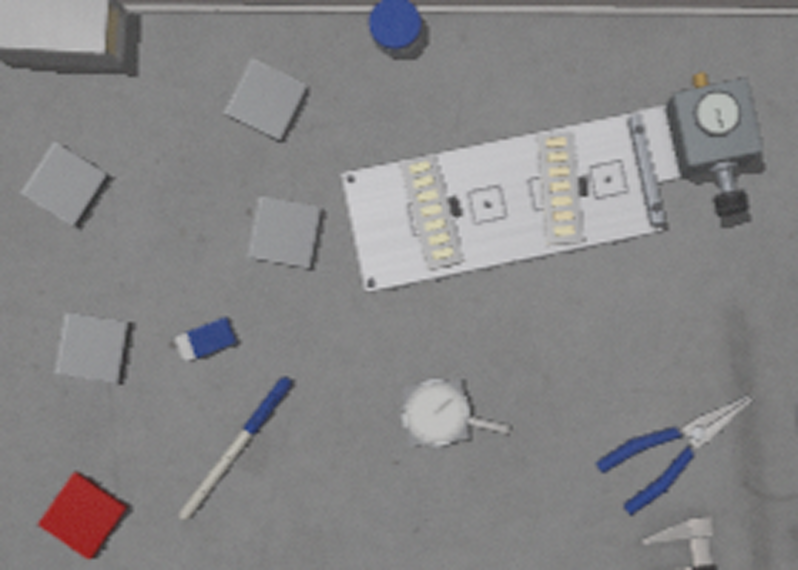

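Four grey packs, with the red one to be left alone. Both carriers have their tabs towards the stop, and the knob sits below and right of the block. Next I fit outlines.

```bash
cat >> h.py <<'E'
def rects(c,lo,hi,amin,amax,z,roi=None,satmax=40):
    hsv=cv2.cvtColor(c['color'],cv2.COLOR_RGB2HSV)
    m=((hsv[:,:,2]>=lo)&(hsv[:,:,2]<=hi)&(hsv[:,:,1]<satmax)).astype(np.uint8)
    m=cv2.morphologyEx(m,cv2.MORPH_OPEN,np.ones((3,3),np.uint8))
    if roi:
        k=np.zeros_like(m);k[roi[1]:roi[3],roi[0]:roi[2]]=1;m*=k
    out=[]
    for q in cv2.findContours(m,cv2.RETR_EXTERNAL,cv2.CHAIN_APPROX_NONE)[0]:
        if amin<cv2.contourArea(q)<amax:
            w=np.array([px(c,*p,z)[:2] for p in q[:,0].astype(float)])
            r=cv2.minAreaRect((w*1000).astype(np.float32))
            out.append((np.round(q[:,0].mean(0)),np.round(r[0],1),np.round(r[1],1),round(r[2],1)))
    return out
E
python3 - <<'E'
from h import *
import pickle
c=pickle.load(open('top0.pkl','rb'))
g=c['color'].max(2); print(g[174,225:242],g[170:180,250],g[215,262:290:3],g[225,468])
for lo in (140,150,160):
  print(lo,*rects(c,lo,195,300,1500,.014,(140,150,260,290)),sep='\n')
for lo in (190,205,215):
  print(lo,*rects(c,lo,255,1000,9000,.010,(255,160,420,260)),sep='\n')
print(*rects(c,0,50,2000,9000,.003,(430,160,500,290),255),sep='\n')
E
```

```text
[152 149 150 151 150 149 148 148 149 149 149 149 149 147 147 148 147] [127 130 128 128 128 131 133 130 132 134] [165 202 202 199 201 201 201 167 178 181] 44
140
(array([171., 261.]), array([348. , 291.4]), array([49.8, 48.9]), 81.2)
(array([239., 221.]), array([442.1, 137.8]), array([49.6, 49.8]), 79.6)
(array([161., 204.]), array([480.3, 316.3]), array([49.7, 50. ]), 57.5)
(array([232., 174.]), array([550.6, 154. ]), array([48.9, 49.2]), 64.3)
150
160
190
205
215
```

```bash
python3 - <<'E'
from h import *
import pickle
c=pickle.load(open('top0.pkl','rb'))
for lo,z in ((165,.010),(178,.010),(190,.01)):
  print(lo,*rects(c,lo,255,100,9000,z,(255,160,385,260),255),sep='\n')
print(*rects(c,0,60,1000,9000,.003,(430,160,500,290),255),sep='\n')
print(*rects(c,0,60,40,900,.046,(380,195,410,230),255),sep='\n')
E
```

```text
165
(array([312., 212.]), array([466.3, -33.7]), array([ 98.2, 236.1]), 12.1)
(array([371., 190.]), array([ 515.3, -167.5]), array([58.8, 18.5]), 15.3)
178
(array([281., 217.]), array([449.4,  44.6]), array([97.3, 72.2]), 11.8)
(array([315., 209.]), array([468.2, -42. ]), array([97.5, 91.3]), 12.4)
(array([353., 203.]), array([ 485.3, -123.4]), array([97.4, 51.1]), 11.7)
(array([371., 190.]), array([ 514.8, -166.5]), array([58. , 15.7]), 11.8)
190
(array([355., 216.]), array([ 454.2, -129.2]), array([34.1, 48.3]), 7.0)
(array([275., 220.]), array([447.2,  55.1]), array([96.4, 50. ]), 11.8)
(array([313., 210.]), array([466.7, -35.3]), array([96.2, 78. ]), 12.1)
(array([353., 193.]), array([ 503.4, -122.4]), array([59.3, 44.4]), 9.8)
(array([468., 225.]), array([ 435.8, -392.1]), array([196.7, 107.2]), 1.2)
```

drive_tool(steps=[[0.027,-0.034,0,-9,1],[0.027,-0.034,0,-9,1],[0.027,-0.034,0,-9,1],[0.027,-0.034,0,-9,1],[0.027,-0.034,0,-9,1],[0.027,-0.034,0,-9,1],[0.027,-0.034,0,-9,1],[0.027,-0.034,0,-9,1],[0.027,-0.034,0,-9,1],[0.027,-0.034,0,-9,1],[0.027,-0.034,0,-9,1],[0.027,-0.034,0,-9,1]], force=40)

```text
clock: 1.65
tool_pos: [0.5026, 0.2419, 0.3039]
ee_rot: [-0.0, 0.881, 0.473, 0.0]
ft_force: [0.4, -0.5, 1.0]
opening: 0.999
grasp_force: 0.0
```

drive_tool(steps=[[-0.003,-0.038,-0.006,-3.7,1],[-0.003,-0.038,-0.006,-3.7,1],[-0.003,-0.038,-0.006,-3.7,1],[-0.003,-0.038,-0.006,-3.7,1],[-0.003,-0.038,-0.006,-3.7,1],[-0.003,-0.038,-0.006,-3.7,1],[-0.003,-0.038,-0.006,-3.7,1],[-0.003,-0.038,-0.006,-3.7,1],[-0.003,-0.038,-0.006,-3.7,1],[-0.003,-0.038,-0.006,-3.7,1],[-0.003,-0.038,-0.006,-3.7,1],[-0.003,-0.038,-0.006,-3.7,1]])

```text
clock: 3.15
tool_pos: [0.4654, -0.2145, 0.2317]
ee_rot: [-0.0, 0.994, 0.106, 0.0]
ft_force: [0.4, 0.8, -0.0]
opening: 1.002
grasp_force: 0.0
```

```bash
cat >> h.py <<'E'
def st():
    s=robot.read_state(); w,x,y,z=s['ee_rot']
    ang=np.degrees(np.arctan2(1-2*x*x-2*z*z,2*(x*y-w*z)))
    print('t',s['clock'],'tcp',s['tool_pos'].round(4),'yang',round(ang,2),'F',s['ft_force'].round(1),'open',round(s['opening'],3),'g',round(s['grasp_force'],1),'j7',round(s['joint_pos'][6],2),round(s['joint_pos'][0],2))
    return s
E
python3 - <<'E'
from h import *
import pickle
st(); c=cam('wrist'); save(c,'w1.png'); pickle.dump(c,open('w1.pkl','wb'))
print(proj(c,(.4626,-.2185,.046)))
E
```

```text
t 3.15 tcp [ 0.4654 -0.2145  0.2317] yang -77.85 F [ 0.4  0.8 -0. ] open 1.002 g 0.0 j7 -0.69 -0.42
(np.float64(326.5536347234718), np.float64(248.45768363844905))
```

View pics/w1.png

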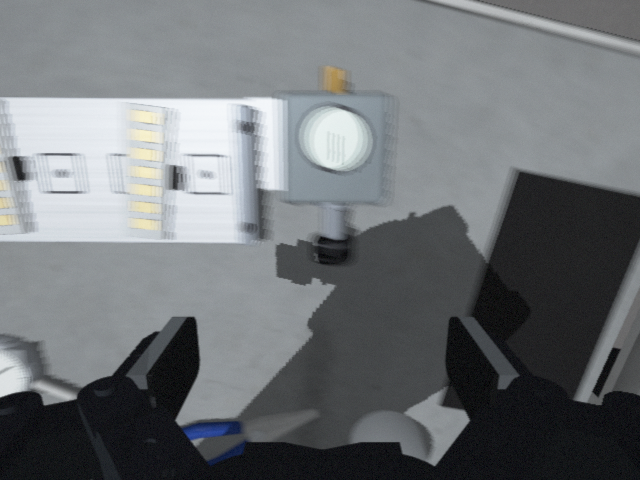

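The blurred view has the knob head near (332,250), about 3 mm further along −y than predicted. I descend with that correction.

drive_tool(steps=[[-0.0015,-0.003,-0.02,0,1],[-0.0015,-0.003,-0.025,0,1],[0,0,-0.025,0,1],[0,0,-0.01,0,1],[0,0,0,0,1],[0,0,0,0,1]])

```text
clock: 3.95
tool_pos: [0.4633, -0.2192, 0.1527]
ee_rot: [0.0, 0.994, 0.107, 0.001]
ft_force: [-0.1, 0.6, 0.0]
opening: 0.997
grasp_force: 0.0
```

```bash
python3 - <<'E'
from h import *
import pickle
st(); c=cam('wrist'); save(c,'w2.png'); pickle.dump(c,open('w2.pkl','wb'))
print(proj(c,(.4626,-.2185,.046)))
E
```

```text
t 3.95 tcp [ 0.4633 -0.2192  0.1527] yang -77.7 F [-0.1  0.6  0. ] open 0.997 g 0.0 j7 -0.55 -0.3
(np.float64(319.0696595846832), np.float64(291.3030606180123))
```

View pics/w2.png

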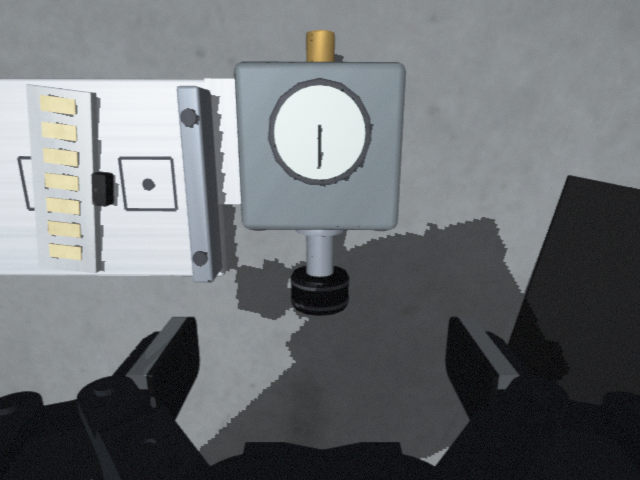

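The head is at (320,290), against (319,291) predicted, so it is aligned. I descend, grip and pull.

drive_tool(steps=[[0,0,-0.02,0,1],[0,0,-0.02,0,1],[0,0,-0.013,0,1],[0,0,0,0,1],[0,0,0,0,0],[0,0,0,0,0],[0,0,0,0,0],[0,0,0,0,0],[0,0,0,0,0],[0,0,0,0,0]])

```text
clock: 5.25
tool_pos: [0.463, -0.2183, 0.0992]
ee_rot: [-0.001, 0.994, 0.107, 0.0]
ft_force: [-3.4, 5.2, 10.2]
opening: 0.294
grasp_force: 38.6
```

drive_tool(steps=[[0,0,0,0,0],[-0.005,-0.001,0,0,0],[-0.005,-0.001,0,0,0],[-0.005,-0.001,0,0,0],[-0.005,-0.001,0,0,0],[-0.003,-0.001,0,0,0],[0,0,0,0,0],[0,0,0,0,0]])

```text
clock: 6.25
tool_pos: [0.4429, -0.2226, 0.0995]
ee_rot: [-0.0, 0.994, 0.108, 0.002]
ft_force: [16.3, 9.6, -4.0]
opening: 0.287
grasp_force: 39.9
```

The head moved 20 mm and reached its end. I release, rise and look over the plate.

drive_tool(steps=[[0,0,0,0,0.8],[0,0,0,0,1],[0,0,0,0,1],[0,0,0,0,1],[0,0,0.03,0,1],[0,0,0.03,0,1],[0,0.02,0.03,0,1],[0,0.05,0.03,0,1],[0,0.05,0.01,0,1],[0,0.05,0,0,1],[0,0,0,0,1],[0,0,0,0,1]])

```text
clock: 7.75
tool_pos: [0.4404, -0.0606, 0.2252]
ee_rot: [0.0, 0.994, 0.108, 0.0]
ft_force: [-0.7, -0.7, -0.5]
opening: 1.002
grasp_force: 0.0
```

```bash
python3 - <<'E'
from h import *
import pickle
st(); c=cam('wrist'); save(c,'w3.png'); pickle.dump(c,open('w3.pkl','wb'))
E
```

```text
t 7.75 tcp [ 0.4404 -0.0606  0.2252] yang -77.65 F [-0.7 -0.7 -0.5] open 1.002 g 0.0 j7 -1.08 -0.85
```

View pics/w3.png

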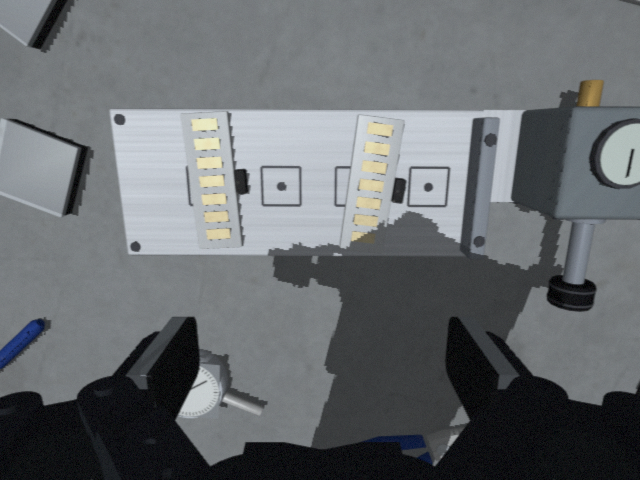

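The knob is out. Carrier 1 has corners near (182,113), (228,112), (243,247), (199,248) and its tab at (241,181). Carrier 2 has corners near (358,115), (404,121), (384,252), (342,247) and its tab at (399,190). The plate's left corners are (110,109) and (127,255).

```bash
python3 - <<'E'
from h import *
import pickle
c=pickle.load(open('w3.pkl','rb')); w2=pickle.load(open('w2.pkl','rb')); t=pickle.load(open('top0.pkl','rb'))
def stg(p,o=(467.3,-38.6),a=12):
    a=np.radians(a);d=np.array(p[:2])*1000-o;return np.array([d[0]*np.cos(a)+d[1]*np.sin(a),-d[0]*np.sin(a)+d[1]*np.cos(a)]).round(1)
for n,q,tab in (('c1',[(182,113),(228,112),(243,247),(199,248)],(242,181)),('c2',[(358,115),(404,121),(384,252),(342,247)],(400,190))):
    w=[px(c,*a,.016)*1000 for a in q]; m=np.mean(w,0); l=(w[0]+w[1]-w[2]-w[3])/2; print(n,m.round(1),'len',np.linalg.norm(l[:2]).round(1),'wid',np.linalg.norm((w[0]+w[3]-w[1]-w[2])[:2]/2).round(1),'longang',np.degrees(np.arctan2(l[1],l[0])).round(1),'tab',(px(c,*tab,.019)*1000).round(1))
for a in [(110,109),(127,255)]: print('plate',(px(c,*a,.010)*1000).round(1),stg(px(c,*a,.010)))
print(stg(px(c,469,250,.01)))
# height from two views of c2's left far corner and tab
print('tri',tri([(c,400,190),(w2,104,188)]).round(4),tri([(c,358,115),(w2,28,85)]).round(4),tri([(c,404,121),(w2,93,93)]).round(4))
E
```

```text
c1 [459.   16.5  16. ] len 89.0 wid 29.8 longang 15.0 tab [464.9  -2.3  19. ]
c2 [479.1 -86.5  16. ] len 87.5 wid 29.5 longang 6.4 tab [ 481.2 -104.8   19. ]
plate [490.9  89.7  10. ] [ 49.8 120.6]
plate [394.3  70.4  10. ] [-48.7 121.8]
[ -43.7 -120.6]
tri [ 0.4809 -0.1057  0.0147] [ 0.5214 -0.0671  0.0134] [ 0.5242 -0.0968  0.0133]
```

drive_tool(steps=[[0.02,-0.015,-0.02,-3,0.65],[0.019,-0.015,-0.03,-3,0.65],[0,0,-0.03,0,0.65],[0,0,-0.03,0,0.65],[0,0,-0.02,0,0.65],[0,0,-0.009,0,0.65],[0,0,0,0,0.65],[0,0,0,0,0.65]])

```text
clock: 8.8
tool_pos: [0.4798, -0.0909, 0.0868]
ee_rot: [0.0, 0.998, 0.055, 0.001]
ft_force: [-1.1, 0.0, -0.1]
opening: 0.647
grasp_force: 0.0
```

```bash
python3 - <<'E'
from h import *
st(); c=cam('wrist'); save(c,'w4.png')
E
```

```text
t 8.8 tcp [ 0.4798 -0.0909  0.0868] yang -83.71 F [-1.1  0.  -0.1] open 0.647 g 0.0 j7 -0.78 -0.49
```

View pics/w4.png

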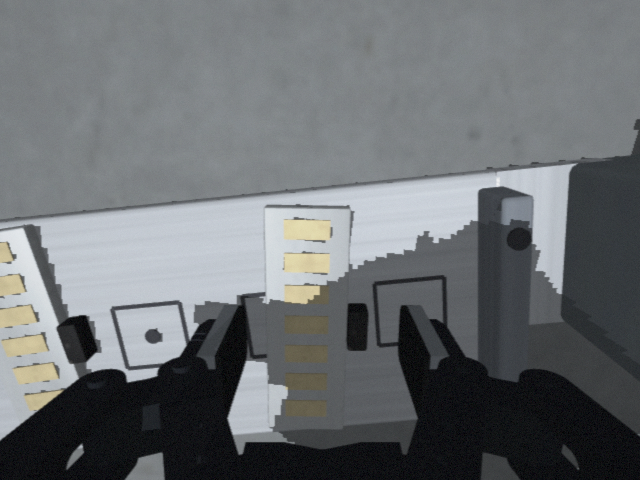

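The tool straddles carrier 2, and the tab at (357,327) sits between the pads. I lower and close.

drive_tool(steps=[[0,0,-0.003,0,0.65],[0,0,-0.0015,0,0.65],[0,0,0,0,0.65],[0,0,0,0,0.3],[0,0,0,0,0.3],[0,0,0,0,0.3],[0,0,0,0,0.3],[0,0,0,0,0.3]])

```text
clock: 9.85
tool_pos: [0.4795, -0.0905, 0.0819]
ee_rot: [0.0, 0.998, 0.055, 0.0]
ft_force: [-2.3, 0.3, 8.3]
opening: 0.424
grasp_force: 39.1
```

drive_tool(steps=[[0,0,0.005,0,0.3],[0,0,0.025,0,0.3],[0,0,0.04,0,0.3],[0,0,0.04,0,0.3],[0,0,0,0,0.3]], force=60)

```text
clock: 10.48
tool_pos: [0.4805, -0.0905, 0.194]
ee_rot: [-0.0, 0.998, 0.055, 0.002]
ft_force: [1.0, -1.0, -1.2]
opening: 0.411
grasp_force: 64.1
```

drive_tool(steps=[[0.002,-0.0333,0,9.4,0.3],[0.002,-0.0333,0,9.4,0.3],[0.002,-0.0333,0,9.4,0.3],[0.002,-0.0333,0,9.4,0.3],[0.002,-0.0333,0,9.4,0.3],[0.002,-0.0333,0,9.4,0.3],[0.002,-0.0333,0,9.4,0.3],[0.002,-0.0333,0,9.4,0.3],[0.002,-0.0333,0,9.4,0.3],[0,0,0,0,0.3],[0,0,0,0,0.3]])

```text
clock: 11.85
tool_pos: [0.4971, -0.3896, 0.1909]
ee_rot: [-0.001, 0.702, 0.712, 0.0]
ft_force: [0.5, -0.2, -1.4]
opening: 0.412
grasp_force: 62.8
```

```bash
python3 - <<'E'
from h import *
import pickle
st(); c=cam('wrist'); save(c,'w5.png');pickle.dump(c,open('w5.pkl','wb'))
E
```

```text
t 11.85 tcp [ 0.4971 -0.3896  0.1909] yang 0.82 F [ 0.5 -0.2 -1.4] open 0.412 g 62.8 j7 0.83 0.22
```

View pics/w5.png

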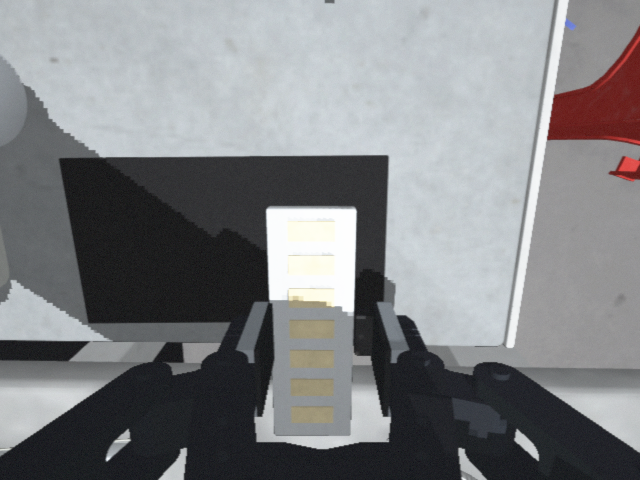

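The carrier is held level over the mat, whose far edge runs (61,158) to (388,156) with a near-left corner at (90,322).

```bash
python3 - <<'E'
from h import *
import pickle
c=pickle.load(open('w5.pkl','rb'))
for a in [(61,158),(388,156),(90,322)]: print(px(c,*a,.003).round(4))
E
```

```text
[ 0.3395 -0.3398  0.003 ]
[ 0.536 -0.336  0.003]
[ 0.3418 -0.448   0.003 ]
```

drive_tool(steps=[[0,0,-0.03,0,0.3],[0,0,-0.03,0,0.3],[0,0,-0.03,0,0.3],[0,0,-0.012,0,0.3],[0,0,0,0,0.3],[0,0,0,0,0.3]])

```text
clock: 12.65
tool_pos: [0.498, -0.3903, 0.0908]
ee_rot: [0.001, 0.701, 0.713, 0.0]
ft_force: [0.5, 0.4, -0.6]
opening: 0.412
grasp_force: 62.8
```

drive_tool(steps=[[0,-0.001,-0.008,0,0.3],[0,0,-0.005,0,0.3],[0,0,-0.001,0,0.3],[0,0,-0.001,0,0.3],[0,0,0,0,0.3]])

```text
clock: 13.28
tool_pos: [0.4973, -0.3911, 0.0752]
ee_rot: [-0.0, 0.701, 0.713, 0.0]
ft_force: [-2.7, 3.8, 9.4]
opening: 0.415
grasp_force: 63.8
```

drive_tool(steps=[[0,0,0,0,0.6],[0,0,0,0,0.6],[0,0,0,0,0.6],[0,0,0.02,0,0.6],[0,0,0.03,0,0.6],[0,0,0.04,0,0.6],[0,0,0.035,0,0.65]])

```text
clock: 14.15
tool_pos: [0.4975, -0.3914, 0.2025]
ee_rot: [0.001, 0.701, 0.713, 0.0]
ft_force: [0.1, -0.2, -0.3]
opening: 0.652
grasp_force: 0.0
```

drive_tool(steps=[[-0.0037,0.0404,0,-7.6,0.65],[-0.0037,0.0404,0,-7.6,0.65],[-0.0037,0.0404,0,-7.6,0.65],[-0.0037,0.0404,0,-7.6,0.65],[-0.0037,0.0404,0,-7.6,0.65],[-0.0037,0.0404,0,-7.6,0.65],[-0.0037,0.0404,0,-7.6,0.65],[-0.0037,0.0404,-0.01,-7.6,0.65],[-0.0037,0.0404,-0.02,-7.6,0.65],[-0.0037,0.0404,-0.03,-7.6,0.65],[0,0,-0.02,0,0.65],[0,0,0,0,0.65]])

```text
clock: 15.65
tool_pos: [0.4602, 0.013, 0.1197]
ee_rot: [0.0, 0.991, 0.13, -0.0]
ft_force: [0.5, -0.6, 0.1]
opening: 0.652
grasp_force: 0.0
```

drive_tool(steps=[[0,0,0,0,0.65],[0,0,0,0,0.65]])

```text
clock: 15.9
tool_pos: [0.461, 0.0124, 0.1207]
ee_rot: [-0.0, 0.992, 0.129, 0.001]
ft_force: [1.0, -0.0, -0.1]
opening: 0.652
grasp_force: 0.0
```

```bash
python3 - <<'E'
from h import *
st(); c=cam('wrist'); save(c,'w6.png'); c=cam('top'); save(c,'t6.png',(140,140,510,300),2.1)
E
```

```text
t 15.9 tcp [0.461  0.0124 0.1207] yang -75.13 F [ 1.  -0.  -0.1] open 0.652 g 0.0 j7 -0.99 -0.72
```

View pics/w6.png

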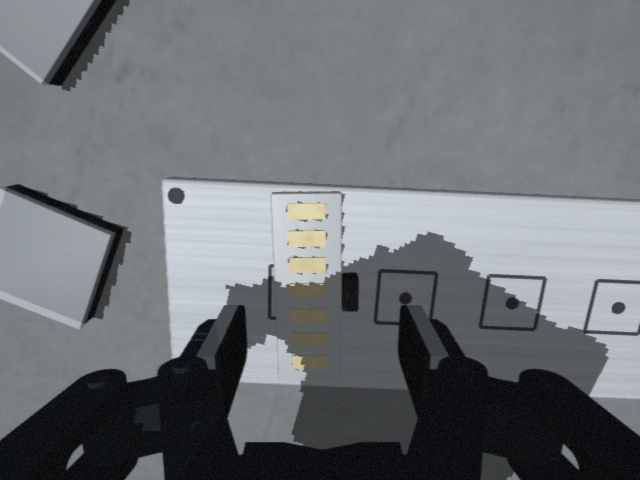

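Carrier 1 is straddled, with its tab at (350,292) between the pads. I grip it and carry it to the mat.

drive_tool(steps=[[0,0,-0.02,0,0.65],[0,0,-0.015,0,0.65],[0,0,-0.0035,0,0.65],[0,0,0,0,0.65],[0,0,0,0,0.3],[0,0,0,0,0.3],[0,0,0,0,0.3],[0,0,0,0,0.3],[0,0,0,0,0.3]])

```text
clock: 17.12
tool_pos: [0.4607, 0.0127, 0.0819]
ee_rot: [-0.0, 0.992, 0.13, 0.001]
ft_force: [-3.1, -0.9, 13.5]
opening: 0.418
grasp_force: 58.6
```

drive_tool(steps=[[0,0,0.005,0,0.3],[0,0,0.025,0,0.3],[0,0,0.04,0,0.3],[0,0,0.04,0,0.3],[0,0,0,0,0.3]])

```text
clock: 17.75
tool_pos: [0.4616, 0.0132, 0.1936]
ee_rot: [-0.001, 0.992, 0.13, 0.002]
ft_force: [-0.9, -0.1, -0.9]
opening: 0.416
grasp_force: 60.1
```

drive_tool(steps=[[-0.0034,-0.0404,0,7.6,0.3],[-0.0034,-0.0404,0,7.6,0.3],[-0.0034,-0.0404,0,7.6,0.3],[-0.0034,-0.0404,0,7.6,0.3],[-0.0034,-0.0404,0,7.6,0.3],[-0.0034,-0.0404,0,7.6,0.3],[-0.0034,-0.0404,0,7.6,0.3],[-0.0034,-0.0404,0,7.6,0.3],[-0.0034,-0.0404,0,7.6,0.3],[-0.0034,-0.0404,0,7.6,0.3],[0,0,0,0,0.3],[0,0,-0.03,0,0.3]])

```text
clock: 19.25
tool_pos: [0.4269, -0.3918, 0.1618]
ee_rot: [0.001, 0.702, 0.712, 0.001]
ft_force: [1.2, 0.6, -1.8]
opening: 0.412
grasp_force: 60.1
```

drive_tool(steps=[[0,0,-0.03,0,0.3],[0,0,-0.03,0,0.3],[0,0,-0.015,0,0.3],[0,0,-0.007,0,0.3],[0,0,0,0,0.3],[0,0,0,0,0.3]])

```text
clock: 20.0
tool_pos: [0.4268, -0.3914, 0.08]
ee_rot: [0.001, 0.701, 0.713, 0.0]
ft_force: [0.3, 0.3, 0.5]
opening: 0.414
grasp_force: 60.1
```

drive_tool(steps=[[0,0,-0.003,0,0.3],[0,0,-0.0015,0,0.3],[0,0,0,0,0.3],[0,0,0,0,0.6],[0,0,0,0,0.6],[0,0,0,0,0.6],[0,0,0.02,0,0.6],[0,0,0.03,0,0.6],[0,0,0.04,0,0.6],[0,0,0.035,0,0.8]])

```text
clock: 21.25
tool_pos: [0.4264, -0.3914, 0.2024]
ee_rot: [0.001, 0.702, 0.713, 0.0]
ft_force: [0.5, -0.1, 0.0]
opening: 0.792
grasp_force: 0.0
```

drive_tool(steps=[[0.004,0.044,0,-1,0.8],[0.004,0.044,0,-1,0.8],[0.004,0.044,0,-1,0.8],[0.004,0.044,0,-1,0.8],[0.004,0.044,0,-1,0.8],[0.004,0.044,0,-1,0.8],[0,0.044,0,-1,0.8],[0,0.044,0,-1,0.8],[0,0.044,0,-1,0.8],[0,0.044,0,-1,0.8],[0,0.044,0,-1,0.8],[-0.009,0.044,0,0,0.8]])

```text
clock: 22.75
tool_pos: [0.4417, 0.1382, 0.201]
ee_rot: [0.0, 0.767, 0.642, 0.001]
ft_force: [1.1, -0.0, 0.4]
opening: 0.799
grasp_force: 0.0
```

drive_tool(steps=[[0,0,0,0,0.8],[0,0,0,0,0.8]])

```text
clock: 23.0
tool_pos: [0.4416, 0.1364, 0.2004]
ee_rot: [0.0, 0.766, 0.642, 0.001]
ft_force: [-0.0, -1.0, 0.3]
opening: 0.799
grasp_force: 0.0
```

```bash
python3 - <<'E'
from h import *
import pickle
st(); c=cam('wrist'); t=cam('top')
im=np.hstack([cv2.resize(c['color'],(400,300)),cv2.resize(t['color'][140:290,130:510],(400,158)).repeat(1,0) if 0 else np.vstack([cv2.resize(t['color'][140:330,130:510],(400,200)),np.zeros((100,400,3),np.uint8)])])
cv2.imwrite('pics/m7.png',im[:,:,::-1]); pickle.dump((c,t),open('m7.pkl','wb'))
g=c['color'].max(2); print(g[200:480:20,::40])
for lo in (140,):
  print(*rects(t,lo,195,300,1500,.014,(140,150,260,290)),sep='\n')
  print(*rects(c,lo,195,3000,60000,.014),sep='\n')
E
```

```text
t 23.0 tcp [0.4416 0.1364 0.2004] yang -10.08 F [-0.  -1.   0.3] open 0.799 g 0.0 j7 -0.48 -0.79
[[137 147 141 146 146 143 144 143  32  95 144  21 177 172 137  86]
 [141 171 142 147 144 148 145 151 176 187 143 142 167 151 142  87]
 [136 137 128 147 147 146 141 149 172 190 142 143 147 145 134  89]
 [145 137 135 136 147 146 145 142 169 177 144 145 143 147 139  95]
 [145 140 135 137 142 140  70  70  72  67  71 145 140 141 138  99]
 [139 139 142 146 146 147  73  72  70  71  39 141 141 140  89 109]
 [139 145 143 146 147  96  66  68  88 107 106  95 134 142  79 141]
 [136 141 144 137 140  43  73 104 105 105 213  14 139 144  80 136]
 [131 141 143 143  24  17  71  88 108 103 216  21  26 142 144 136]
 [141 139  19 143  27  13  72  67 105 105 218  20  28 138  29 113]
 [139  28  25  23  16  14  72  68 103 103 216  18  19  25  15  23]
 [138  24  15  47  26  23  72  71 100 104 215  27  20  40  21  22]
 [ 15  19  16  45  20  22  70  65 105 215 214  26  23  40  22  19]
 [ 27  15  21  18  25  23  20  23  17  26  14  18  29  20  24  17]]
(array([148., 257.]), array([356.9, 342.4]), array([144.4,  38.9]), 1.5)
```

View pics/m7.png

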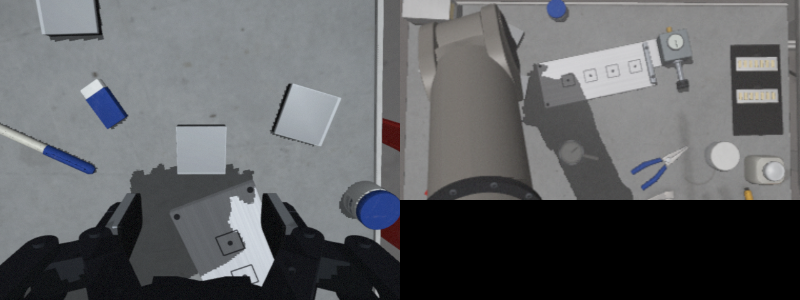

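Both carriers lie apart on the mat. The wrist view, at 1.6 times scale, shows packs at (109,27), (490,184) and (322,240).

```bash
python3 - <<'E'
from h import *
import pickle
c,t=pickle.load(open('m7.pkl','rb'))
print(*rects(c,156,200,1500,60000,.014),sep='\n')
print(*rects(c,156,255,1500,60000,.014),sep='\n')
print(px(c,322,240,.014))
E
```

```text
(array([322., 239.]), array([441.7, 136.7]), array([49.1, 50.5]), 79.9)
(array([490., 184.]), array([550. , 153.4]), array([50.2, 49.6]), 64.4)
(array([607., 147.]), array([619.1, 155. ]), array([176.5,   4.9]), 90.0)
(array([106.,  26.]), array([346.7, 278.3]), array([26.9, 49.6]), 81.4)
(array([389., 389.]), array([474.7,  22.9]), array([128.3,  73.4]), 63.0)
(array([322., 239.]), array([441.7, 136.7]), array([49.1, 50.5]), 79.9)
(array([492., 183.]), array([550.1, 153.5]), array([50.1, 50.1]), 63.8)
(array([607., 147.]), array([619.1, 155. ]), array([176.5,   4.9]), 90.0)
(array([106.,  26.]), array([346.7, 278.3]), array([26.9, 49.6]), 81.4)
[0.44216085 0.13754106 0.014     ]
```

Pack 3 is at (0.4417, 0.1367), square to the tool. I grip it.

drive_tool(steps=[[0,0,-0.04,0,0.8],[0,0,-0.04,0,0.8],[0,0,-0.03,0,0.8],[0,0,-0.016,0,0.8],[0,0,0,0,0.8],[0,0,0,0,0.4],[0,0,0,0,0.4],[0,0,0,0,0.4],[0,0,0,0,0.4],[0,0,0,0,0.4]], force=50)

```text
clock: 24.35
tool_pos: [0.4421, 0.1368, 0.075]
ee_rot: [0.0, 0.767, 0.642, 0.001]
ft_force: [-0.8, -1.5, 6.0]
opening: 0.574
grasp_force: 50.8
```

drive_tool(steps=[[0,0,0.01,0,0.4],[0,0,0.03,0,0.4],[0,0,0.03,0,0.4],[0.006,-0.0365,0,3.2,0.4],[0.006,-0.0365,0,3.2,0.4],[0.006,-0.0365,0,3.2,0.4],[0.006,-0.0365,0,3.2,0.4],[0.006,-0.0365,0,3.1,0.4],[0.006,-0.0365,0,3.1,0.4],[0.0068,-0.0362,0,3.1,0.4],[0,0,0,0,0.4],[0,0,0,0,0.4]])

```text
clock: 25.85
tool_pos: [0.4843, -0.118, 0.1444]
ee_rot: [0.0, 0.629, 0.777, 0.001]
ft_force: [-0.3, 0.1, -1.1]
opening: 0.575
grasp_force: 52.2
```

```bash
python3 - <<'E'
from h import *
import pickle
st(); c=cam('wrist'); save(c,'w8.png'); pickle.dump(c,open('w8.pkl','wb'))
E
```

```text
t 25.85 tcp [ 0.4843 -0.118   0.1444] yang 11.99 F [-0.3  0.1 -1.1] open 0.575 g 52.2 j7 0.51 -0.17
```

View pics/w8.png

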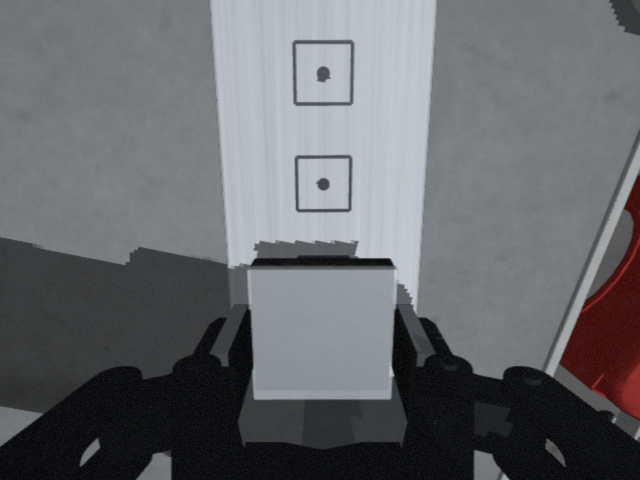

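The held pack hangs square over the plate. The middle dots are at (323,73) and (323,183), and the plate edges run (212,0)–(227,260) and (436,0)–(418,260).

```bash
python3 - <<'E'
from h import *
import pickle
c=pickle.load(open('w8.pkl','rb'))
P=lambda u,v:px(c,u,v,.01)[:2]*1000
g=cv2.GaussianBlur(c['color'].max(2),(1,3),0).astype(float)
mids=[]
for v in range(5,230,5):
    d=np.diff(g[v]); l=190+np.argmax(d[190:250]); r=395+np.argmin(d[395:450]); a,b=P(l+.5,v),P(r+.5,v); mids.append((a+b)/2)
m=np.array(mids); med=np.median(m[:,0]+0.2126*m[:,1]); print('width',np.linalg.norm(a-b))
f=np.polyfit(m[:,1],m[:,0],1); r=m[:,0]-np.polyval(f,m[:,1]); k=abs(r)<1; f=np.polyfit(m[k,1],m[k,0],1)
print('theta',np.degrees(np.arctan(-f[0])),'x at y=-38.6',np.polyval(f,-38.6),'x at y=-118',np.polyval(f,-118), k.sum(),len(k))
print('dots',P(323,73.5),P(323,183.5))
for u,v in [(248,267),(396,267),(391,398),(254,398)]: print(px(c,u,v,.0845).round(4))
E
```

```text
width 97.05780612618284
theta 12.123985725346888 x at y=-38.6 468.2548279625049 x at y=-118 485.31148303708306 45 45
dots [465.59840598 -26.89537096] [475.87893331 -75.29271607]
[ 0.4554 -0.0972  0.0845]
[ 0.5024 -0.0873  0.0845]
[ 0.5133 -0.1356  0.0845]
[ 0.4653 -0.1457  0.0845]
```

drive_tool(steps=[[0.001,0,-0.025,0,0.4],[0,0,-0.025,0,0.4],[0,0,-0.008,0,0.4],[0,0,-0.001,0,0.4],[0,0,0,0,0.4],[0,0,0,0,0.4]])

```text
clock: 26.65
tool_pos: [0.4856, -0.1181, 0.0852]
ee_rot: [0.0, 0.629, 0.777, 0.0]
ft_force: [0.3, -0.6, -0.1]
opening: 0.574
grasp_force: 53.2
```

drive_tool(steps=[[0.0006,-0.003,0,0,0.4],[0.0002,-0.001,0,0,0.4],[0.0002,-0.001,0,0,0.4],[0,0,0,0,0.4]])

```text
clock: 27.15
tool_pos: [0.4864, -0.1233, 0.0849]
ee_rot: [0.0, 0.629, 0.777, 0.0]
ft_force: [-0.0, 2.2, 5.5]
opening: 0.568
grasp_force: 53.9
```

drive_tool(steps=[[0.0002,-0.001,0,0,0.4],[0.0002,-0.001,0,0,0.4],[0,0,0,0,0.4]])

```text
clock: 27.52
tool_pos: [0.4867, -0.1242, 0.0848]
ee_rot: [-0.001, 0.629, 0.778, 0.001]
ft_force: [-1.6, 9.4, 9.3]
opening: 0.572
grasp_force: 54.3
```

drive_tool(steps=[[0.0002,-0.001,0,0,0.4],[0,0,0,0,0.4]])

```text
clock: 27.78
tool_pos: [0.4867, -0.1243, 0.0848]
ee_rot: [-0.001, 0.629, 0.778, 0.001]
ft_force: [-3.2, 15.0, 13.0]
opening: 0.572
grasp_force: 54.6
```

Pack 3 is against the stop at 15 N. I release and go to the next pack.

drive_tool(steps=[[0,0,0,0,0.6],[0,0,0,0,0.75],[0,0,0,0,0.75],[0,0,0.01,0,0.8],[0,0,0.03,0,0.8],[0,0,0.04,0,0.8],[0,0,0.035,0,0.8]])

```text
clock: 28.65
tool_pos: [0.4868, -0.1266, 0.2016]
ee_rot: [0.0, 0.629, 0.777, 0.0]
ft_force: [-0.1, -0.0, 0.4]
opening: 0.802
grasp_force: 0.0
```

drive_tool(steps=[[0.0079,0.0348,0,-4.8,0.8],[0.0079,0.0348,0,-4.8,0.8],[0.0079,0.0348,0,-4.8,0.8],[0.0079,0.0348,0,-4.8,0.8],[0.0079,0.0348,0,-4.8,0.8],[0.0079,0.0348,0,-4.8,0.8],[0.0079,0.0348,0,-4.8,0.8],[0.0079,0.0348,0,-4.6,0.8],[0,0,0,0,0.8],[0,0,0,0,0.8]])

```text
clock: 29.9
tool_pos: [0.5499, 0.1515, 0.2]
ee_rot: [0.0, 0.849, 0.529, 0.0]
ft_force: [-0.3, -0.2, 0.3]
opening: 0.802
grasp_force: 0.0
```

```bash
cat > look.py <<'E'
from h import *
import pickle
st(); c=cam('wrist'); pickle.dump(c,open('last.pkl','wb')); cv2.imwrite('pics/last.png',c['color'][:,:,::-1])
for lo in (150,160): print(*[r for r in rects(c,lo,205,1200,60000,.014) if 35<min(r[2])<60],sep='\n')
E
python3 look.py
```

```text
t 29.9 tcp [0.5499 0.1515 0.2   ] yang -26.15 F [-0.3 -0.2  0.3] open 0.802 g 0.0 j7 -0.64 -0.72
(array([407., 425.]), array([549.2,   3.5]), array([53.5, 40.2]), 36.3)
(array([327., 230.]), array([554. , 152.5]), array([53. , 63.8]), 68.7)
(array([348., 157.]), array([586.5, 188.4]), array([37.1, 45.8]), 68.1)
(array([83., 43.]), array([481.6, 312.8]), array([46.8, 46.5]), 58.4)
```

```bash
python3 - <<'E'
from h import *
import pickle
c=pickle.load(open('last.pkl','rb')); 
for lo in (152,156,158,162,165,168): print(lo,*[r for r in rects(c,lo,210,1200,60000,.014) if 35<min(r[2])<70])
E
```

```text
152 (array([409., 424.]), array([549.2,  -3.6]), array([53.3, 38.6]), 18.2) (array([82., 44.]), array([480.9, 312.7]), array([46.8, 48.4]), 59.5)
156 (array([83., 43.]), array([481.5, 312.9]), array([46.8, 46.8]), 58.5)
158 (array([171., 279.]), array([443.6, 171.1]), array([60.2, 65.7]), 80.2) (array([83., 43.]), array([481.5, 312.9]), array([46.9, 46.6]), 58.3)
162 (array([322., 235.]), array([551.6, 154.3]), array([50.7, 53. ]), 63.8) (array([83., 43.]), array([481.5, 312.9]), array([46.8, 46.6]), 58.3)
165 (array([320., 237.]), array([550.4, 153.8]), array([48.8, 50.8]), 63.8) (array([83., 43.]), array([481.5, 312.9]), array([46.7, 46.5]), 58.3)
168 (array([320., 237.]), array([550.4, 153.8]), array([48.8, 50.7]), 63.8) (array([83., 43.]), array([481.5, 313. ]), array([46.7, 46.5]), 58.3)
```

drive_tool(steps=[[0.0005,0.002,-0.04,0,0.8],[0,0,-0.04,0,0.8],[0,0,-0.03,0,0.8],[0,0,-0.015,0,0.8],[0,0,0,0,0.8],[0,0,0,0,0.4],[0,0,0,0,0.4],[0,0,0,0,0.4],[0,0,0,0,0.4],[0,0,0,0,0.4]])

```text
clock: 31.2
tool_pos: [0.5512, 0.154, 0.0762]
ee_rot: [0.0, 0.849, 0.529, 0.001]
ft_force: [-1.8, -2.2, 5.4]
opening: 0.57
grasp_force: 51.1
```

drive_tool(steps=[[0,0,0.01,0,0.4],[0,0,0.03,0,0.4],[0,0,0.03,0,0.4],[-0.0126,-0.0369,0,6.4,0.4],[-0.0126,-0.0369,0,6.4,0.4],[-0.0126,-0.0369,0,6.4,0.4],[-0.0126,-0.0369,0,6.4,0.4],[-0.0126,-0.0369,0,6.4,0.4],[-0.0126,-0.0369,0,6.4,0.4],[0,0,0,0,0.4],[0,0,0,0,0.4]])

```text
clock: 32.58
tool_pos: [0.4755, -0.067, 0.1455]
ee_rot: [0.0, 0.628, 0.778, 0.001]
ft_force: [0.3, 1.1, -0.7]
opening: 0.57
grasp_force: 52.1
```

```bash
cat > held.py <<'E'
from h import *
import pickle,sys
s=st(); c=cam('wrist'); pickle.dump(c,open('last.pkl','wb')); cv2.imwrite('pics/last.png',c['color'][:,:,::-1])
z=s['tool_pos'][2]-.0607
for lo in (150,165,175): print(lo,*[r for r in rects(c,lo,205,6000,60000,z,(235,230,405,420)) if 35<min(r[2])<60])
p=s['tool_pos']*1000; print('midline dx',485.3-.2148*(p[1]+118)-p[0])
E
python3 held.py
```

```text
t 32.575 tcp [ 0.4755 -0.067   0.1455] yang 12.15 F [ 0.3  1.1 -0.7] open 0.57 g 52.1 j7 0.36 -0.22
150 (array([330., 360.]), array([478.9, -70.5]), array([54.2, 58.1]), 12.9)
165
175
midline dx -1.1390567994972116
```

drive_tool(steps=[[-0.001,0,-0.025,0,0.4],[0,0,-0.025,0,0.4],[0,0,-0.009,0,0.4],[0,0,-0.0005,0,0.4],[0,0,0,0,0.4],[0,0,0,0,0.4]])

```text
clock: 33.38
tool_pos: [0.4743, -0.0672, 0.0856]
ee_rot: [0.0, 0.628, 0.778, 0.0]
ft_force: [0.7, -0.5, -0.8]
opening: 0.57
grasp_force: 58.1
```

drive_tool(steps=[[0.0006,-0.003,0,0,0.4],[0.0002,-0.001,0,0,0.4],[0.0002,-0.001,0,0,0.4],[0.0002,-0.001,0,0,0.4],[0,0,0,0,0.4]])

```text
clock: 34.0
tool_pos: [0.4752, -0.0735, 0.0852]
ee_rot: [-0.0, 0.628, 0.778, 0.0]
ft_force: [1.8, -0.5, -0.5]
opening: 0.573
grasp_force: 58.1
```

drive_tool(steps=[[0.0002,-0.001,0,0,0.4],[0,0,0,0,0.4]])

```text
clock: 34.25
tool_pos: [0.4753, -0.0743, 0.0851]
ee_rot: [-0.0, 0.628, 0.778, 0.0]
ft_force: [-0.4, 1.0, 0.0]
opening: 0.57
grasp_force: 58.1
```

drive_tool(steps=[[0,0,-0.0007,0,0.4],[0,0,0,0,0.4],[0.0002,-0.001,0,0,0.4],[0,0,0,0,0.4]])

```text
clock: 34.75
tool_pos: [0.4754, -0.0745, 0.0844]
ee_rot: [-0.001, 0.627, 0.779, 0.0]
ft_force: [-1.1, 7.7, 1.2]
opening: 0.572
grasp_force: 58.2
```

drive_tool(steps=[[0.0002,-0.001,0,0,0.4],[0,0,0,0,0.4]])

```text
clock: 35.0
tool_pos: [0.4755, -0.0746, 0.0844]
ee_rot: [-0.001, 0.627, 0.779, 0.001]
ft_force: [-2.4, 13.6, 1.7]
opening: 0.567
grasp_force: 58.4
```

drive_tool(steps=[[0.0002,-0.001,0,0,0.4],[0,0,0,0,0.4]])

```text
clock: 35.25
tool_pos: [0.4755, -0.0747, 0.0843]
ee_rot: [-0.002, 0.627, 0.779, 0.001]
ft_force: [-4.4, 20.7, 4.4]
opening: 0.574
grasp_force: 58.6
```

drive_tool(steps=[[0,0,0,0,0.6],[0,0,0,0,0.75],[0,0,0,0,0.75],[0,0,0.01,0,0.8],[0,0,0.03,0,0.8],[0,0,0.04,0,0.8],[0,0,0.035,0,0.8]])

```text
clock: 36.12
tool_pos: [0.4759, -0.0776, 0.2014]
ee_rot: [0.0, 0.628, 0.778, 0.0]
ft_force: [0.3, 0.2, -0.3]
opening: 0.8
grasp_force: 0.0
```

drive_tool(steps=[[0.0005,0.039,0,-4.4,0.8],[0.0005,0.039,0,-4.4,0.8],[0.0005,0.039,0,-4.4,0.8],[0.0005,0.039,0,-4.4,0.8],[0.0005,0.039,0,-4.4,0.8],[0.0005,0.039,0,-4.4,0.8],[0.0005,0.039,0,-4.4,0.8],[0.0005,0.039,0,-4.4,0.8],[0.0005,0.039,0,-4.4,0.8],[0.0005,0.039,0,-4.4,0.8],[0,0,0,0,0.8],[0,0,0,0,0.8]])

```text
clock: 37.62
tool_pos: [0.481, 0.312, 0.1998]
ee_rot: [0.0, 0.874, 0.487, 0.0]
ft_force: [-0.1, 0.2, -1.2]
opening: 0.799
grasp_force: 0.0
```

```bash
sed -i 's/(150,160)/(152,158,165,170)/' look.py; python3 look.py
```

```text
t 37.625 tcp [0.481  0.312  0.1998] yang -31.75 F [-0.1  0.2 -1.2] open 0.799 g 0.0 j7 -1.11 -0.91

(array([169., 294.]), array([375.6, 334.9]), array([40.5, 49.1]), 50.0)
(array([353., 238.]), array([496.7, 305.2]), array([49.8, 93. ]), 57.7)
(array([333., 168.]), array([507. , 353.6]), array([39.3, 68.1]), 63.5)
(array([318., 236.]), array([480.6, 315.4]), array([49.4, 50.7]), 58.2)
(array([318., 236.]), array([480.5, 315.5]), array([49.4, 50.4]), 58.2)
```

drive_tool(steps=[[-0.0005,0.0035,-0.04,0,0.8],[0,0,-0.04,0,0.8],[0,0,-0.03,0,0.8],[0,0,-0.015,0,0.8],[0,0,0,0,0.8],[0,0,0,0,0.4],[0,0,0,0,0.4],[0,0,0,0,0.4],[0,0,0,0,0.4],[0,0,0,0,0.4]])

```text
clock: 38.92
tool_pos: [0.4811, 0.3163, 0.0761]
ee_rot: [-0.0, 0.874, 0.486, 0.001]
ft_force: [-1.3, -3.7, 5.8]
opening: 0.572
grasp_force: 51.3
```

drive_tool(steps=[[0,0,0.01,0,0.4],[0,0,0.03,0,0.4],[0,0,0.03,0,0.4],[-0.002,-0.0417,0,5.5,0.4],[-0.002,-0.0417,0,5.5,0.4],[-0.002,-0.0417,0,5.5,0.4],[-0.002,-0.0417,0,5.5,0.4],[-0.002,-0.0417,0,5.5,0.4],[-0.002,-0.0417,0,5.5,0.4],[-0.002,-0.0417,0,5.5,0.4],[-0.003,-0.0417,0,5.3,0.4],[0,0,0,0,0.4]])

```text
clock: 40.42
tool_pos: [0.4634, -0.0205, 0.1456]
ee_rot: [0.001, 0.631, 0.776, 0.0]
ft_force: [0.5, 0.1, -0.7]
opening: 0.571
grasp_force: 52.1
```

```bash
python3 held.py
```

```text
t 40.425 tcp [ 0.4634 -0.0205  0.1456] yang 11.81 F [ 0.5  0.1 -0.7] open 0.571 g 52.1 j7 0.19 -0.22
150
165
175
midline dx 0.9893970239892269
```

drive_tool(steps=[[0.0005,0.003,-0.02,0.2,0.4],[0,0,-0.025,0,0.4],[0,0,-0.013,0,0.4],[0,0,-0.0015,0,0.4],[0,0,-0.0005,0,0.4],[0,0,0,0,0.4]])

```text
clock: 41.22
tool_pos: [0.4642, -0.0143, 0.0849]
ee_rot: [0.0, 0.628, 0.778, 0.0]
ft_force: [0.1, 0.4, -0.8]
opening: 0.574
grasp_force: 55.4
```

drive_tool(steps=[[0,0,-0.0004,0,0.4],[0.0006,-0.003,0,0,0.4],[0.0002,-0.001,0,0,0.4],[0.0002,-0.001,0,0,0.4],[0,0,0,0,0.4]])

```text
clock: 41.85
tool_pos: [0.4656, -0.0189, 0.0849]
ee_rot: [0.0, 0.628, 0.778, 0.001]
ft_force: [-0.9, 3.9, 11.8]
opening: 0.572
grasp_force: 56.6
```

```bash
python3 held.py
```

```text
t 41.85 tcp [ 0.4656 -0.0189  0.0849] yang 12.24 F [-0.9  3.9 11.8] open 0.572 g 56.6 j7 0.22 -0.19
150
165
175
midline dx -1.6024608360812067
```

drive_tool(steps=[[-0.0015,-0.0003,0.0003,0,0.4],[0.0004,-0.002,0,0,0.4],[0.0004,-0.002,0,0,0.4],[0,0,0,0,0.4]])

```text
clock: 42.4
tool_pos: [0.4646, -0.0236, 0.0849]
ee_rot: [0.0, 0.628, 0.778, 0.001]
ft_force: [-0.5, 3.5, 9.7]
opening: 0.57
grasp_force: 56.4
```

drive_tool(steps=[[0.0002,-0.001,0,0,0.4],[0,0,0,0,0.4]])

```text
clock: 42.65
tool_pos: [0.4648, -0.0244, 0.0849]
ee_rot: [0.0, 0.628, 0.778, 0.001]
ft_force: [-0.7, 5.0, 9.9]
opening: 0.571
grasp_force: 56.5
```

drive_tool(steps=[[0.0002,-0.001,0,0,0.4],[0,0,0,0,0.4]])

```text
clock: 42.9
tool_pos: [0.4649, -0.0246, 0.0849]
ee_rot: [-0.0, 0.627, 0.779, 0.001]
ft_force: [-2.4, 11.1, 11.7]
opening: 0.57
grasp_force: 56.7
```

drive_tool(steps=[[0.0002,-0.001,0,0,0.4],[0,0,0,0,0.4],[0,0,0,0,0.6],[0,0,0,0,0.75],[0,0,0,0,0.75],[0,0,0.01,0,0.8],[0,0,0.03,0,0.8],[0,0,0.04,0,0.8],[0,0,0.035,0,0.8]])

```text
clock: 44.02
tool_pos: [0.4648, -0.0269, 0.2014]
ee_rot: [0.0, 0.628, 0.778, 0.0]
ft_force: [0.4, -0.3, 0.8]
opening: 0.802
grasp_force: 0.0
```

drive_tool(steps=[[-0.005,0.04,0,-2.6,0.8],[-0.005,0.04,0,-2.6,0.8],[-0.005,0.04,0,-2.6,0.8],[-0.005,0.04,0,-2.6,0.8],[-0.024,0.039,0,-2.6,0.8],[-0.024,0.039,0,-2.6,0.8],[-0.024,0.039,0,-2.6,0.8],[-0.024,0.039,0,-2.6,0.8],[0,0,0,0,0.8],[0,0,0,0,0.8]])

```text
clock: 45.28
tool_pos: [0.349, 0.2888, 0.1997]
ee_rot: [0.0, 0.758, 0.652, 0.0]
ft_force: [0.4, -0.2, -0.6]
opening: 0.802
grasp_force: 0.0
```

```bash
python3 look.py
```

```text
t 45.275 tcp [0.349  0.2888 0.1997] yang -8.56 F [ 0.4 -0.2 -0.6] open 0.802 g 0.0 j7 -0.98 -0.83

(array([320., 238.]), array([348.2, 289.9]), array([49.5, 52.9]), 82.1)
(array([320., 239.]), array([348.1, 290. ]), array([48.9, 50.6]), 81.4)
(array([320., 239.]), array([348.1, 290. ]), array([48.9, 50.4]), 81.4)
```

drive_tool(steps=[[-0.001,0.001,-0.04,0,0.8],[0,0,-0.04,0,0.8],[0,0,-0.03,0,0.8],[0,0,-0.015,0,0.8],[0,0,0,0,0.8],[0,0,0,0,0.4],[0,0,0,0,0.4],[0,0,0,0,0.4],[0,0,0,0,0.4],[0,0,0,0,0.4]])

```text
clock: 46.58
tool_pos: [0.3484, 0.2904, 0.0757]
ee_rot: [0.0, 0.758, 0.652, 0.001]
ft_force: [0.2, -2.7, 6.6]
opening: 0.574
grasp_force: 50.6
```

drive_tool(steps=[[0,0,0.01,0,0.4],[0,0,0.03,0,0.4],[0,0,0.03,0,0.4],[0.02,-0.032,0,2.6,0.4],[0.02,-0.032,0,2.6,0.4],[0.02,-0.032,0,2.6,0.4],[0.02,-0.032,0,2.6,0.4],[0.006,-0.0325,0,2.6,0.4],[0.006,-0.0325,0,2.6,0.4],[0.006,-0.0325,0,2.6,0.4],[0.006,-0.0325,0,2.6,0.4],[0,0,0,0,0.4]])

```text
clock: 48.08
tool_pos: [0.4523, 0.0301, 0.1456]
ee_rot: [0.001, 0.629, 0.777, 0.001]
ft_force: [-0.2, -0.6, 0.1]
opening: 0.57
grasp_force: 52.4
```

drive_tool(steps=[[0,0,-0.001,0,0.4],[0,0,0,0,0.4]])

```text
clock: 48.32
tool_pos: [0.4518, 0.0331, 0.1437]
ee_rot: [0.0, 0.627, 0.779, 0.0]
ft_force: [-0.7, 0.2, -1.1]
opening: 0.569
grasp_force: 52.4
```

```bash
python3 held.py
```

```text
t 48.325 tcp [0.4518 0.0331 0.1437] yang 12.28 F [-0.7  0.2 -1.1] open 0.569 g 52.4 j7 0.01 -0.23
150 (array([322., 341.]), array([452.8,  29.3]), array([49.3, 57.7]), 12.2)
165
175
midline dx 1.0195420271580247
```

View pics/last.png

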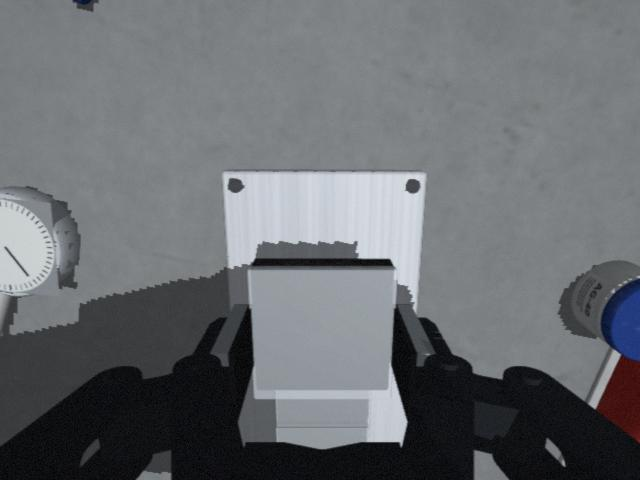

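The fourth pack is held square over the plate, whose edge corners are at (224,171) and (425,172). The placed pack behind it spans 276–368, centred on the plate. I lower and push.

drive_tool(steps=[[0.0008,0.001,-0.02,0,0.4],[0,0,-0.025,0,0.4],[0,0,-0.0125,0,0.4],[0,0,-0.001,0,0.4],[0,0,-0.0005,0,0.4],[0,0,0,0,0.4]])

```text
clock: 49.12
tool_pos: [0.4529, 0.0333, 0.0848]
ee_rot: [0.0, 0.628, 0.778, 0.001]
ft_force: [0.1, 0.3, -0.9]
opening: 0.575
grasp_force: 57.6
```

drive_tool(steps=[[0,0,-0.0003,0,0.4],[0.0006,-0.003,0,0,0.4],[0.0002,-0.001,0,0,0.4],[0.0002,-0.001,0,0,0.4],[0,0,0,0,0.4]])

```text
clock: 49.75
tool_pos: [0.4537, 0.0281, 0.0841]
ee_rot: [-0.0, 0.628, 0.778, 0.0]
ft_force: [-0.1, 0.2, -0.6]
opening: 0.571
grasp_force: 57.6
```

```bash
python3 held.py
```

```text
t 49.75 tcp [0.4537 0.0281 0.0841] yang 12.21 F [-0.1  0.2 -0.6] open 0.571 g 57.6 j7 0.02 -0.21
150 (array([314., 300.]), array([448.1,  42. ]), array([43. , 61.9]), 85.4)
165
175
midline dx 0.2227213577309044
```

drive_tool(steps=[[0,0,-0.0006,0,0.4],[0,0,-0.0004,0,0.4],[0,0,0,0,0.4]])

```text
clock: 50.18
tool_pos: [0.4537, 0.0282, 0.0837]
ee_rot: [0.0, 0.628, 0.778, 0.0]
ft_force: [-6.1, -0.5, 22.5]
opening: 0.574
grasp_force: 60.1
```

drive_tool(steps=[[0,0,-0.0006,0,0.4],[0,0,0,0,0.4]])

```text
clock: 50.42
tool_pos: [0.4537, 0.0282, 0.0836]
ee_rot: [0.0, 0.628, 0.778, 0.0]
ft_force: [-11.6, -1.7, 40.3]
opening: 0.572
grasp_force: 62.1
```

drive_tool(steps=[[0,0,0.0013,0,0.4],[0.0002,-0.001,0,0,0.4],[0,0,0,0,0.4]])

```text
clock: 50.8
tool_pos: [0.454, 0.0272, 0.0838]
ee_rot: [0.0, 0.628, 0.778, 0.0]
ft_force: [-1.8, -0.0, 6.9]
opening: 0.571
grasp_force: 58.4
```

drive_tool(steps=[[0.0002,-0.001,0,0,0.4],[0.0002,-0.001,0,0,0.4],[0,0,0,0,0.4]])

```text
clock: 51.18
tool_pos: [0.4545, 0.0255, 0.0838]
ee_rot: [0.0, 0.628, 0.778, 0.0]
ft_force: [-1.1, 1.7, 4.5]
opening: 0.572
grasp_force: 58.3
```

drive_tool(steps=[[0.0002,-0.001,0,0,0.4],[0,0,0,0,0.4]])

```text
clock: 51.42
tool_pos: [0.4548, 0.0245, 0.0838]
ee_rot: [0.0, 0.628, 0.778, 0.0]
ft_force: [-0.9, 2.8, 4.4]
opening: 0.573
grasp_force: 58.2
```

drive_tool(steps=[[0.0002,-0.001,0,0,0.4],[0,0,0,0,0.4]])

```text
clock: 51.68
tool_pos: [0.4549, 0.024, 0.0838]
ee_rot: [-0.0, 0.627, 0.779, 0.001]
ft_force: [-2.2, 7.0, 5.6]
opening: 0.572
grasp_force: 58.3
```

drive_tool(steps=[[0.0002,-0.001,0,0,0.4],[0,0,0,0,0.4]])

```text
clock: 51.92
tool_pos: [0.4549, 0.0239, 0.0838]
ee_rot: [-0.0, 0.627, 0.779, 0.001]
ft_force: [-3.4, 12.6, 6.3]
opening: 0.576
grasp_force: 58.4
```

drive_tool(steps=[[0.0002,-0.001,0,0,0.4],[0,0,0,0,0.4]])

```text
clock: 52.18
tool_pos: [0.4549, 0.0238, 0.0838]
ee_rot: [-0.001, 0.627, 0.779, 0.001]
ft_force: [-5.2, 19.9, 7.4]
opening: 0.57
grasp_force: 58.6
```

drive_tool(steps=[[0,0,0,0,0.6],[0,0,0,0,0.75],[0,0,0,0,0.75],[0,0,0.01,0,0.8],[0,0,0.03,0,0.8],[0,0,0.04,0,0.8],[0,0,0.04,0,0.8]])

```text
clock: 53.05
tool_pos: [0.4549, 0.021, 0.2056]
ee_rot: [0.0, 0.628, 0.778, 0.0]
ft_force: [1.1, -0.5, -0.3]
opening: 0.806
grasp_force: 0.0
```

drive_tool(steps=[[-0.0013,-0.013,0.003,-10,1],[-0.0013,-0.013,0.003,-10,1],[-0.0013,-0.013,0.003,-10,1],[-0.0013,-0.013,0.003,-10,1],[-0.0013,-0.013,0.003,-10,1],[-0.0013,-0.013,0.003,-10,1],[-0.0013,-0.013,0.003,-10,1],[-0.0013,-0.013,0.003,-10,1],[-0.0013,0,0,-9.8,1],[0,0,0,0,1],[0,0,0,0,1]])

```text
clock: 54.42
tool_pos: [0.4434, -0.0826, 0.2281]
ee_rot: [0.0, 0.994, 0.11, 0.0]
ft_force: [-0.3, -0.2, -0.5]
opening: 0.999
grasp_force: 0.0
```

```bash
python3 - <<'E'
from h import *
import pickle
st(); c=cam('wrist'); save(c,'w12.png'); pickle.dump(c,open('w12.pkl','wb'))
E
```

```text
t 54.425 tcp [ 0.4434 -0.0826  0.2281] yang -77.32 F [-0.3 -0.2 -0.5] open 0.999 g 0.0 j7 -1.24 -0.24
```

View pics/w12.png

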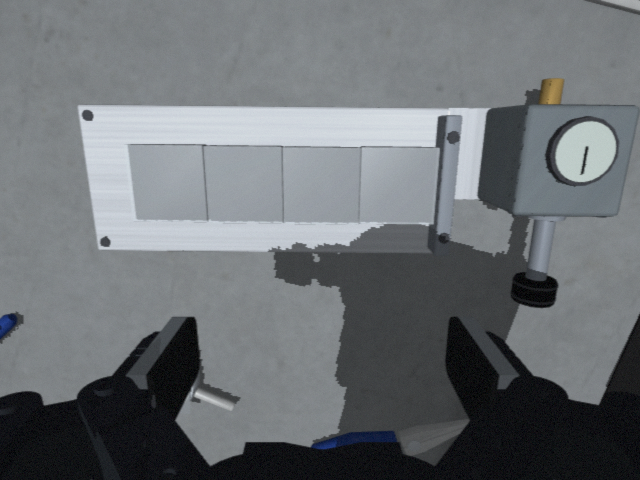

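The four packs form a straight, flush row from the stop (pixels 130–438), and the knob is out at (535,290). Last, I push the knob home.

drive_tool(steps=[[0,-0.035,0,0,1],[0,-0.035,0,0,1],[0,-0.035,0,0,1],[0,-0.0345,0,0,1],[0,0,-0.04,0,1],[0,0,-0.04,0,1],[0,0,-0.03,0,1],[0,0,-0.018,0,1],[0,0,0,0,1],[0,0,0,0,1]], force=40)

```text
clock: 55.72
tool_pos: [0.4437, -0.2224, 0.1004]
ee_rot: [0.0, 0.994, 0.109, 0.0]
ft_force: [-0.1, -1.0, -0.0]
opening: 1.0
grasp_force: 0.0
```

drive_tool(steps=[[0,0,0,0,0],[0,0,0,0,0],[0,0,0,0,0],[0,0,0,0,0],[0,0,0,0,0],[0,0,0,0,0],[0,0,0,0,0]])

```text
clock: 56.6
tool_pos: [0.4435, -0.2223, 0.1001]
ee_rot: [0.0, 0.994, 0.108, 0.0]
ft_force: [-0.9, 0.1, 6.8]
opening: 0.286
grasp_force: 38.8
```

drive_tool(steps=[[0.005,0.001,0,0,0],[0.005,0.001,0,0,0],[0.005,0.001,0,0,0],[0.0045,0.001,0,0,0],[0.001,0,0,0,0],[0.001,0,0,0,0],[0,0,0,0,0],[0,0,0,0,0]])

```text
clock: 57.6
tool_pos: [0.4634, -0.2182, 0.0998]
ee_rot: [-0.001, 0.994, 0.108, -0.001]
ft_force: [-12.1, 3.5, 16.1]
opening: 0.29
grasp_force: 39.9
```

drive_tool(steps=[[0,0,0,0,0.8],[0,0,0,0,1],[0,0,0,0,1],[0,0,0,0,1],[0,0,0.02,0,1],[0,0,0.04,0,1],[0,0,0.04,0,1],[-0.01,0.045,0.03,0,1],[-0.01,0.045,0.02,0,1],[0,0.045,0.02,0,1],[0,0,0,0,1],[0,0,0,0,1]])

```text
clock: 59.1
tool_pos: [0.4448, -0.0835, 0.2697]
ee_rot: [0.0, 0.994, 0.108, 0.0]
ft_force: [-0.2, -0.9, 0.1]
opening: 1.003
grasp_force: 0.0
```

```bash
python3 - <<'E'
from h import *
st(); c=cam('wrist'); t=cam('top')
im=np.hstack([cv2.resize(c['color'],(400,300)),cv2.resize(t['color'][130:410,130:510],(400,300))])
cv2.imwrite('pics/fin.png',im[:,:,::-1])
E
```

```text
t 59.1 tcp [ 0.4448 -0.0835  0.2697] yang -77.56 F [-0.2 -0.9  0.1] open 1.003 g 0.0 j7 -1.26 -0.29
```

View pics/fin.png

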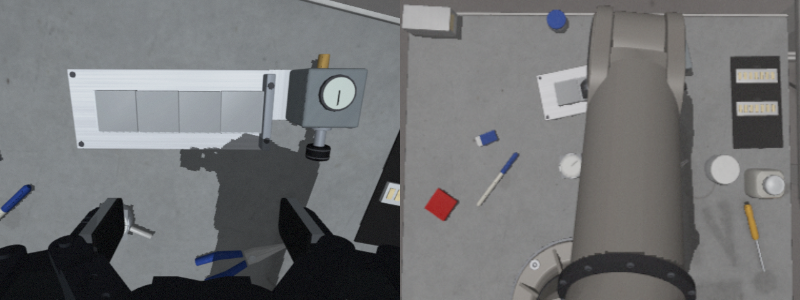

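The knob is home at (318,152), the row is intact, both carriers lie on the mat and the bystanders have not moved. I hand the job in.

```bash
python3 -c "
from rig import robot; print(robot.job_done())"
```

```text
the job is handed in; nothing more can be done
None
```

The changeover is done and handed in after about 59 s: I pulled the knob out to vent the stage, laid both carriers apart on the mat, set all four packs in a flush row against the stop, and pushed the knob home.

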